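Wedge a juice bottle tight in the capping jig

ROBOT

A 6-joint arm with a two-finger parallel gripper is mounted at the origin on the work surface. World frame = base frame: x ahead of the robot, y to its left, z up, the work surface at z = 0. Lengths are in mm, angles in rad, forces in N, time in s.
With the tool pointing down it reaches from about 400 to 825 mm from the base axis. Payload 7 kg.
Tool frame: the origin (TCP) lies between the finger pads; the fingertips stand 25 mm ahead of it and the grasp point (between the pads) lies 6 mm ahead of it; z points along the fingers, y is the line along which they close (so a half turn about z gives the same grasp; the last joint's range is limited). The gripper opens to 85 mm and grips with 20 to 120 N. Pads are 22 mm wide; open, the fingers measure 114 mm over their backs; the gripper's body (76 mm by 85 mm) begins 54 mm behind the grasp point. The pads swing forward as they close: fully open they stand 13 mm farther back than shut.
Start: joints at [-0.993, 0.359, 0.012, 0, -1.224, -0.288], TCP at [192.862, -646.838, 256.302] pointing down, gripper open.
Joint ranges: [-3.07, 3.07], [-1.43, 2.12], [-1.02, 1.25], [-3.03, 1.67], [-3.05, -0], [-3.03, 3.03]. Speed limits (rad/s): [2.39, 2.39, 3.01, 3.14, 3.14, 3.14].

INTERFACE

Orientations are given as a rotation vector (axis times angle).
In Python, from workcell import ctrl gives the robot as it stands. The module is installed in compiled form; this text tells all that it offers.
- The arm moves only by the shell command python3 -m creep 'ROWS' [FORCE]. ROWS is a JSON object of lists of equal length, an entry for each row: "gripper": the closure, from 0 (fully open) to 1 (shut); "translation": the shift along the world's x, y, z in cm, a list of three; "dr": the turn, a rotation vector about the world's x, y, z in degrees, a list of three. In form: {"gripper": [gripper, ...], "translation": [[tx, ty, tz], ...], "dr": [[ax, ay, az], ...]}. A call has 1 to 10 rows; each row shifts and turns the commanded pose from where the row before left it; what a row does not reach is not made up. A row lasts 1/8 s, in which the tool goes at most 62.5 mm and 10.7 degrees, less where a joint would pass 70% of its speed; a pose out of reach is approached as far as the arm can. A call is refused whole if a number of a shift passes 6.25 or a number of a turn 10.7, either way. A call with a gripper value outside its range is refused whole. The fingers move at their own pace and stop on an object; FORCE is the grip in N (left out, the last holds). Time passes only in rows, so rows that do not move let the fingers close. It gives the time, the measured TCP pose, the force, the opening and the grip force at its end, in the units of the state.
- ctrl.observe(): the state, without advancing time (a new reading comes with each control period).
- ctrl.grab_frame(name): name is "scene" or "top" or "wrist"; returns (picture, depth): 480x640x3 uint8, red, green, blue; 480x640 float32, mm along the optical axis (not along the pixel's ray), 0 where there is no reading.
- ctrl.camera_model(name): a dict with "mtx" (3x3 intrinsics, pixels), "k1" (the pictures are not rectified: a ray, as slopes to the right and down, at radius r is drawn at 1 + k1 r^2 times it, then the intrinsics apply), "extrinsics" (4x4, takes a point from camera to world coordinates); the wrist camera has in their place "tool_from_camera" (4x4, takes a point from camera to tool coordinates, whose origin is the TCP and whose axes are the flange's). Camera axes: x right, y up, looking along -z (the intrinsics and any distortion apply to the point x, -y, -z); pixel columns grow to the right and rows downward; lengths in mm; the calibration is good to about 2 mm. A picture is of the moment at which its call begins: read the wrist's pose just before it. camera_model takes no time and is no camera call.
- ctrl.finish_job(): hands the job in; it is judged then, once.
The state is a dict: "clock": time; "joint_pos": joint angles; "qvel": joint speeds; "effort": joint torques, N m; "ee_pos": TCP position; "ee_rot": TCP orientation; "ft_force": force on the tool from outside, world axes, zero at the start; "torque": the same for the moment, N m; "width": finger opening in mm; "grip_force": force on a finger pad.
Only numpy, scipy, OpenCV 4.12 (cv2) and the standard library are available. Lean on these libraries where they do the work, as an engineer would, in place of code of your own. Each camera call takes 0.05 s, during which the arm holds its last target. There are 200 camera calls.

TASK

Clamp the amber juice bottle in the jig: take the mallet off its mat and tap the orange wedge further in, with two or more separate light blows of the mallet head, until it no longer advances and sits tight. Use only the mallet on the wedge, do not hit so hard that the glass could crack, do not touch the bottle, which must stay upright, and leave everything else where it is. Then lay the mallet back flat on its mat, the way round it lay before, and let go.

Things in the scene. Friction and masses are not known exactly. Their poses are not given: they have to be found in the camera images.
- jig: Fixed bottle clamp on an aluminium plate 235 x 220 mm, plate top 10 mm above the table. Origin on the table; plate spans x -83 to +152, y -110 to +110 mm. Along its +x: steel fence, orange wedge, steel jaw, bottle, blue V stop (top 56 mm). Driving the wedge along the jig's +y pushes the jaw along +x until it pinches the bottle against the stop, which is set anew each time within 9 mm.
- fence (a point): Middle of the top edge of the jig's fixed fence, 50 mm above the table: x = -68 mm in the jig's frame, fence 16 mm thick, y = -35 to +80 mm. The wedge's straight side slides along its +x face.
- wedge: Orange plastic wedge, 0.25 kg, 130 mm long, 48 mm high, standing on the jig's plate between fence and jaw. Origin: underside, middle of its 44 mm wide butt. Its +y points from butt to thin end (18 mm wide) and is the driving direction. It tapers 1 in 5, so where it gets tight varies by 45 mm with the stop and has to be felt; it starts loose, 10 to 85 mm short of tight.
- wedge_butt (a point): Middle of the wedge's butt, the face to strike (44 mm wide, 48 mm high), 34 mm above the table, always clear of fence and jaw with free space before it. Loose, the wedge moves under about 1 to 5 N, over the last few mm it takes ever more. When it no longer advances under taps of 16 to 22 N it is tight and holds itself by friction. Over 30 N is too much.
- jaw: Steel sliding jaw between wedge and bottle, y = -40 to +40 mm in the jig's frame, top 56 mm above the table. Its origin is the jig's origin while fully back and moves along the jig's +x as the wedge pushes it, by 2 to 13 mm in all. Tight means that wedge and jaw still press on each other with over 15 N after the mallet has left.
- juice_bottle: Amber glass bottle with a yellow cap, 64 mm in diameter, 190 mm tall, 0.3 kg, standing in the jig between jaw and stop. Origin: centre of its underside, z up; it starts at x = 53 mm, y = 0 in the jig's frame. A jaw force over 60 N cracks it.
- mallet: Mallet, 0.36 kg, lying flat. Head 94 mm long along its y (white striking faces at y = +47 and -47 mm, either will do), 44 mm wide (x), 50 mm high. Straight red handle 24 mm wide (y), 22 mm high, back to x = -202 mm, its centre line 25 mm above the origin (31 mm above the table). Origin: centre of the head's underside; x points from handle to head, z up.
- mallet_grip (a point): Good grasp point on the handle's centre line, 65 mm behind the middle of the head; fingers close along the mallet's y.
- mallet_mat: Black rubber mat, 270 x 150 mm (x, y), 6 mm thick, fixed; origin at the centre of its underside. The mallet lies with its head centre at about x = +90 mm, y = 0 in the mat's frame, handle along -x with its end on a grey block (60 mm wide in y, x = -108 to -72 mm, top 20 mm above the table).
- spare_wedge: Bystander: a pale wooden wedge of the same shape lying loose on the table; leave it.
- empty_bottle0: Bystander: empty clear glass bottle, 62 mm in diameter, 200 mm tall.
- empty_bottle1: Bystander: empty clear glass bottle, 62 mm in diameter, 200 mm tall.
- empty_bottle2: Bystander: empty clear glass bottle, 62 mm in diameter, 200 mm tall.
- sample_cup: Bystander: small open paper cup, 60 mm in diameter, 60 mm tall.
- cap_jar: Bystander: jar, 80 mm in diameter, 90 mm tall.
- pitcher: Bystander: lidded stainless pitcher, 110 mm in diameter, 185 mm tall, handle at its own -y.

How it is judged:
By the outcome, as a careful person would: the job done as asked, in the order asked, and still so for the second after the job is handed in, with the robot touching nothing.
It also fails if it takes over 54 s, if anything falls off the work surface, if the arm or the gripper's body presses on something with over 40 N, if the wrist force passes 120 N, or if a joint passes its speed limit or range.

## Working session

There is one attempt and no reset: what is moved stays moved. The work goes in short steps, Python scripts to look and compute and a shell command to move; the robot and the scene stay as the last step left them, time stands still between calls to the robot, and variables do not carry over. Pictures are saved under pics/ and viewed, at most 10 in all, crops included, and the job is handed in when it is done.

```bash
mkdir -p pics
cat > h.py <<'E'
import numpy as np, cv2
from workcell import ctrl
def grab(n,save=None):
    im,d=ctrl.grab_frame(n)
    if save: cv2.imwrite('pics/'+save,im[:,:,::-1])
    return im,d
def cam(n):
    m=ctrl.camera_model(n); 
    return np.array(m['mtx']),m['k1'],np.array(m['extrinsics'])
def slopes(n,uv):
    K,k1,_=cam(n)
    uv=np.atleast_2d(np.asarray(uv,float))
    return cv2.undistortPoints(uv[:,None],K,np.array([k1,0,0,0.]))[:,0]
def ray(n,uv):
    s=slopes(n,uv);E=cam(n)[2]
    return E[:3,3],np.c_[s[:,0],-s[:,1],-np.ones(len(s))]@E[:3,:3].T
def onplane(n,uv,z):
    o,d=ray(n,uv);return o+d*((z-o[2])/d[:,2])[:,None]
def cloud(n,d):
    v,u=np.nonzero(d>0);o,r=ray(n,np.c_[u,v])
    P=np.zeros(d.shape+(3,));P[v,u]=o+r*d[v,u][:,None];return P
E
python3 - <<'E'
from h import *
for n in('scene','top'):
    im,d=grab(n,n+'1.png');print(n,cam(n)[2].round(2).tolist(),cam(n)[0].tolist(),cam(n)[1],(d>0).mean())
print(ctrl.observe())
E
```

```text
scene [[0.88, -0.26, 0.39, 1010.43], [0.47, 0.53, -0.71, -785.2], [-0.02, 0.81, 0.59, 747.55], [0.0, 0.0, 0.0, 1.0]] [[468.58730814293335, 0.0, 326.20091480400055], [0.0, 468.58730814293335, 246.1573854645299], [0.0, 0.0, 1.0]] -0.09318046512467919 0.99587890625
top [[-0.01, 0.99, -0.11, 471.2], [-1.0, -0.01, 0.0, 30.63], [-0.0, 0.11, 0.99, 1022.5], [0.0, 0.0, 0.0, 1.0]] [[448.1895329431732, 0.0, 317.39186437822394], [0.0, 448.1895329431732, 242.73581170114346], [0.0, 0.0, 1.0]] -0.10454086919612204 0.9960611979166667
{'clock': 0.1, 'joint_pos': array([-9.92833252e-01,  3.59326988e-01,  1.11710170e-02, -3.03431299e-04,
       -1.22412570e+00, -2.88068735e-01]), 'qvel': array([-0.00037837, -0.00208631,  0.00028035,  0.00307997, -0.0006006 ,
       -0.00092804]), 'effort': array([-4.34893605e-03, -5.84763622e+01,  2.94105130e+01,  6.95457324e+00,
       -3.22066837e-03, -1.81014542e-05]), 'ee_pos': array([ 192.79376345, -646.47259324,  255.45963218]), 'ee_rot': array([ 4.53558828e-01, -3.10831058e+00, -2.30560721e-03]), 'ft_force': array([ 0.58434626,  0.22213743, -0.15692962]), 'torque': array([ 0.02766535, -0.05707135, -0.0081063 ]), 'grip_force': 0.0, 'width': 85.67590012271103}
```

View pics/top1.png

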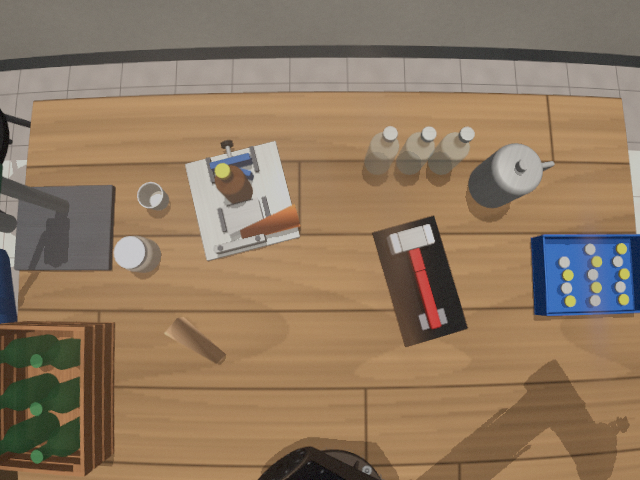

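View pics/scene1.png

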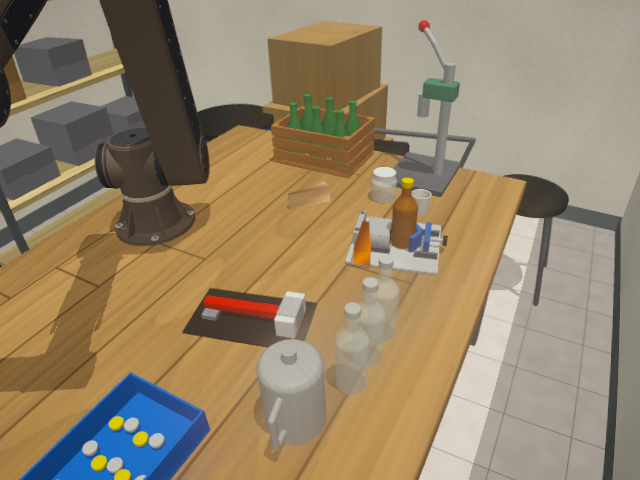

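The top view shows the jig at (243,200), with the bottle cap at (222,171). The orange wedge has its butt at about (297,222) and its thin end pointing left, roughly world +y. The mallet head is at (412,238) and its red handle runs to (433,325). Next I'll measure these.

Run:
```python
from h import *
for n in('top','scene'):
    im,d=grab(n);P=cloud(n,d);h=cv2.cvtColor(im,cv2.COLOR_RGB2HSV);H,S,V=[h[...,i].astype(int) for i in range(3)]
    box=lambda x0,x1,y0,y1:(P[...,0]>x0)&(P[...,0]<x1)&(P[...,1]>y0)&(P[...,1]<y1)
    def rect(m,name,z=None):
        m=m.astype(np.uint8); k,l,st,_=cv2.connectedComponentsWithStats(m)
        if k<2: print(n,name,'none');return
        m=l==1+st[1:,4].argmax()
        if z is None: p=P[m][:,:2]
        else: v,u=np.nonzero(m);p=onplane(n,np.c_[u,v],z)[:,:2]
        r=cv2.minAreaRect(p.astype(np.float32))
        print(n,name,m.sum(),'z',np.percentile(P[m][:,2],[5,50,95]).round(1),'c',np.round(r[0],1),np.round(r[1],1),'corners',cv2.boxPoints(r).round(0).tolist())
    Z=P[...,2]
    mal=box(300,620,-350,-80)
    rect(mal&(S>150)&((H<6)|(H>174))&(Z>25)&(Z<60),'handle',42)
    rect(mal&(Z>48)&(Z<64)&(S<90),'headtop',56)
    rect(mal&(V<70)&(Z<20),'mat',6)
    jg=box(440,760,80,420)
    rect(jg&(Z>52)&(Z<64)&(H>4)&(H<16)&(S>150),'wedgetop',58)
    rect(jg&(Z>4)&(Z<16)&(S<60),'plate',10)
    rect(jg&(Z>180),'cap',190)
    rect(jg&(Z>44)&(Z<54)&(S<60),'fence',50)
    rect(jg&(Z>51)&(Z<61)&(S<60),'jaw',56)
    rect(box(300,460,150,420)&(Z>20)&(Z<60),'spare')
    rect(box(580,720,-220,-30)&(Z>100),'bottles')
```

```text
top handle 918 z [37.  42.2 45.2] c [ 474.2 -202.8] [177.8  27. ] corners [[385.0, -213.0], [392.0, -239.0], [564.0, -193.0], [557.0, -167.0]]
top headtop 842 z [53.  56.6 59.3] c [ 583.3 -175.2] [44.2 93.8] corners [[550.0, -136.0], [574.0, -226.0], [617.0, -215.0], [592.0, -124.0]]
top mat 2329 z [3.7 6.7 9.6] c [ 488.1 -222.5] [248.5 110.9] corners [[354.0, -200.0], [382.0, -308.0], [622.0, -245.0], [594.0, -137.0]]
top wedgetop 56 z [55.1 59.  61.1] c [637.5  94.3] [26.3 17.7] corners [[629.0, 81.0], [646.0, 81.0], [646.0, 107.0], [629.0, 107.0]]
top plate 2628 z [ 7.8 10.9 13.9] c [675.9 207.9] [226.4 214.1] corners [[540.0, 284.0], [593.0, 76.0], [812.0, 132.0], [759.0, 340.0]]
top cap 210 z [189.5 200.6 202.8] c [699.3 211.5] [31.9 29. ] corners [[683.0, 226.0], [684.0, 197.0], [716.0, 197.0], [715.0, 226.0]]
top fence 346 z [47.3 50.6 53.3] c [575.6 202.9] [ 16.6 116.1] corners [[554.0, 257.0], [581.0, 144.0], [597.0, 148.0], [570.0, 261.0]]
top jaw 956 z [54.1 56.9 59.7] c [636.3 195.2] [65.4 81.4] corners [[594.0, 226.0], [615.0, 147.0], [679.0, 165.0], [657.0, 243.0]]
top 
[... 715 characters left out ...]
]
scene plate 670 z [ 7.5 10.8 13.5] c [699.8 143.1] [119.4 117.2] corners [[637.0, 199.0], [643.0, 82.0], [762.0, 87.0], [757.0, 205.0]]
scene cap 130 z [182.3 197.7 202.3] c [698.4 212.4] [29.9 59.2] corners [[674.0, 235.0], [695.0, 179.0], [723.0, 190.0], [702.0, 245.0]]
scene fence 90 z [48.4 50.8 53.3] c [575.1 212. ] [15.8 90.8] corners [[557.0, 254.0], [578.0, 166.0], [593.0, 170.0], [572.0, 258.0]]
scene jaw 395 z [53.3 56.7 59. ] c [640.5 190.4] [59.7 97.9] corners [[595.0, 225.0], [630.0, 134.0], [686.0, 156.0], [650.0, 247.0]]
scene spare 549 z [23.3 43.8 50.5] c [359.1 298.9] [132.3  49.5] corners [[298.0, 263.0], [337.0, 232.0], [420.0, 335.0], [381.0, 366.0]]
scene bottles none
```

Run:
```python
from h import *
from scipy.spatial.transform import Rotation as R
s=ctrl.observe();M=R.from_rotvec(s['ee_rot']).as_matrix();print(M.round(3))
print('y yaw',np.degrees(np.arctan2(M[1,1],M[0,1])),'x yaw',np.degrees(np.arctan2(M[1,0],M[0,0])), s['ee_pos'])
print(ctrl.camera_model('wrist'))
```

```text
[[-0.958 -0.286 -0.   ]
 [-0.286  0.958  0.001]
 [ 0.     0.001 -1.   ]]
y yaw 106.59742886394785 x yaw -163.40256571233925 [ 192.78355503 -646.60962824  255.73783732]
{'mtx': array([[410.92079092,   0.        , 312.85329343],
       [  0.        , 410.92079092, 238.73976949],
       [  0.        ,   0.        ,   1.        ]]), 'k1': -0.019738141239572356, 'tool_from_camera': array([[ 3.62799770e-04,  9.46803172e-01,  3.21813023e-01,
         8.33299994e+01],
       [ 9.99999846e-01, -2.08037647e-04, -5.15296143e-04,
        -6.59282258e-01],
       [-4.20934799e-04,  3.21813160e-01, -9.46803101e-01,
        -1.17452105e+02],
       [ 0.00000000e+00,  0.00000000e+00,  0.00000000e+00,
         1.00000000e+00]])}
```

```bash
python3 -m creep '{"gripper":[0,0,0,0,0,0,0,0,0,0],"translation":[[3.3,4.55,0],[3.3,4.55,0],[3.3,4.55,0],[3.3,4.55,0],[3.3,4.55,0],[3.3,4.55,0],[3.3,4.55,-1],[3.3,4.55,-1],[3.3,4.55,-1],[3.3,4.55,-1]],"dr":[[0,0,-1],[0,0,-1],[0,0,0],[0,0,0],[0,0,0],[0,0,0],[0,0,0],[0,0,0],[0,0,0],[0,0,0]]}' 100
python3 -m creep '{"gripper":[0,0],"translation":[[0,0,0],[0,0,0]],"dr":[[0,0,0],[0,0,0]]}'
cat >> h.py <<'E'
from scipy.spatial.transform import Rotation as R
def wcloud(save=None):
    m=ctrl.camera_model('wrist');s=ctrl.observe()
    T=np.eye(4);T[:3,:3]=R.from_rotvec(s['ee_rot']).as_matrix();T[:3,3]=s['ee_pos']
    E=T@np.array(m['tool_from_camera']);im,d=grab('wrist',save)
    v,u=np.nonzero(d>0)
    q=cv2.undistortPoints(np.c_[u,v].astype(float)[:,None],np.array(m['mtx']),np.array([m['k1'],0,0,0.]))[:,0]
    P=np.zeros(d.shape+(3,));P[v,u]=E[:3,3]+(np.c_[q[:,0],-q[:,1],-np.ones(len(q))]@E[:3,:3].T)*d[v,u][:,None]
    return im,P,s
E
cat > mal.py <<'E'
from h import *
im,P,s=wcloud('w1.png')
print(s['ee_pos'].round(1))
h=cv2.cvtColor(im,cv2.COLOR_RGB2HSV).astype(int);H,S,V=h[...,0],h[...,1],h[...,2];Z=P[...,2]
for nm,m in(('handle',(S>150)&((H<6)|(H>174))&(Z>36)&(Z<48)),('head',(Z>50)&(Z<62)&(S<90))):
    p=P[m][:,:2].astype(np.float32);r=cv2.minAreaRect(p);print(nm,len(p),np.round(r[0],1),np.round(r[1],1),cv2.boxPoints(r).round(1).tolist(),cv2.fitLine(p,cv2.DIST_L2,0,.01,.01).ravel(),np.median(Z[m]))
E
python3 mal.py
```

```text
clock: 1.45
ee_pos: [523.7, -190.1, 216.1]
ee_rot: [-0.4, 3.116, -0.0]
ft_force: [1.1, -0.2, -0.7]
width: 85.6
grip_force: 0.0
clock: 1.7
ee_pos: [522.7, -191.6, 216.1]
ee_rot: [0.401, -3.115, -0.0]
ft_force: [-0.5, 0.3, -0.1]
width: 85.2
grip_force: 0.0
[ 522.7 -191.6  216.1]
handle 8723 [ 474.7 -205.8] [178.6  24.1] [[385.29998779296875, -216.89999389648438], [391.5, -240.1999969482422], [564.2000122070312, -194.60000610351562], [558.0, -171.3000030517578]] [ 9.6697021e-01  2.5488937e-01  4.6739252e+02 -2.0766083e+02] 41.553215616566376
head 8447 [ 679.1 -238.4] [176.5 295.6] [[533.0999755859375, -147.1999969482422], [667.9000244140625, -410.20001220703125], [825.0, -329.70001220703125], [690.2000122070312, -66.69999694824219]] [ 5.3267282e-01 -8.4632123e-01  6.0595587e+02 -2.0884283e+02] 55.39037184028234
```

View pics/w1.png

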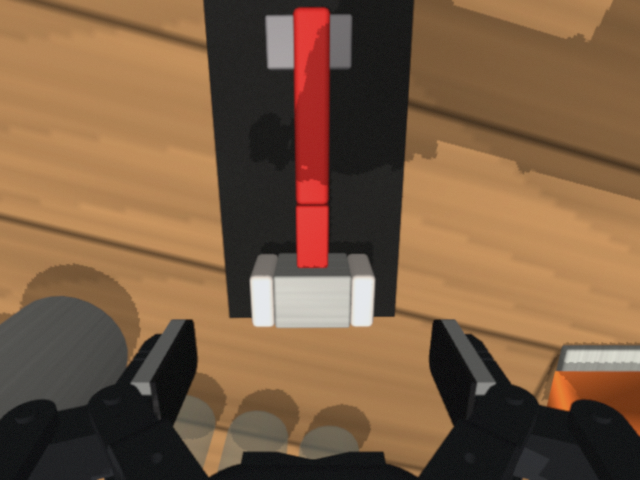

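The wrist view shows the mallet lying straight between the open fingers, with its handle along column 312 and its head at (312,290). The yaw matches. I'll shift about -2.6 and -2.2 mm, go down and grip.

```bash
python3 -m creep '{"gripper":[0,0,0,0,0,0,0],"translation":[[-0.26,-0.22,-4],[0,0,-4],[0,0,-4],[0,0,-3.2],[0,0,-1.5],[0,0,-1],[0,0,0]],"dr":[[0,0,0],[0,0,0],[0,0,0],[0,0,0],[0,0,0],[0,0,0],[0,0,0]]}' 100
python3 -m creep '{"gripper":[0.8,0.8,1,1,1,1],"translation":[[0,0,0],[0,0,0],[0,0,0],[0,0,0],[0,0,0],[0,0,0]],"dr":[[0,0,0],[0,0,0],[0,0,0],[0,0,0],[0,0,0],[0,0,0]]}' 100
```

```text
clock: 2.62
ee_pos: [520.4, -194.4, 39.5]
ee_rot: [-0.399, 3.116, -0.0]
ft_force: [-0.6, 0.8, -0.3]
width: 85.5
grip_force: 0.0
clock: 3.38
ee_pos: [520.6, -194.0, 40.0]
ee_rot: [-0.4, 3.115, -0.0]
ft_force: [-1.6, 2.6, 6.3]
width: 22.6
grip_force: 98.8
```

```bash
python3 -m creep '{"gripper":[1,1,1,1,1,1,1,1,1,1],"translation":[[0,0,1.5],[0,0,2.5],[0,0,2],[0,3,0],[1,4,0],[1.5,4,0],[2,3,0],[2,2,0],[1.15,0.6,0],[0,0,0]],"dr":[[0,0,0],[0,0,0],[0,0,0],[0,0,-0.8],[0,0,0],[0,0,0],[0,0,0],[0,0,0],[0,0,0],[0,0,0]]}'
cat > look.py <<'E'
from h import *
import sys
def jf(p): 
    c,s_=np.cos(np.radians(14)),np.sin(np.radians(14));d=np.asarray(p)[...,:2]-[646.9,197.7]
    return np.stack([d[...,0]*c+d[...,1]*s_,-d[...,0]*s_+d[...,1]*c],-1)
for n in sys.argv[2:]:
    if n=='wrist': im,P,s=wcloud(sys.argv[1]+n+'.png');print(s['ee_pos'].round(1),s['ft_force'].round(1))
    else: im,d=grab(n,sys.argv[1]+n+'.png');P=cloud(n,d)
    h=cv2.cvtColor(im,cv2.COLOR_RGB2HSV).astype(int);H,S,V=h[...,0],h[...,1],h[...,2];Z=P[...,2];J=jf(P)
    near=(abs(J[...,0])<90)&(abs(J[...,1])<260)
    for nm,m in(('wedge',near&(H>3)&(H<20)&(S>150)&(Z>54)&(Z<63)&(J[...,0]<-5)),('fence',near&(S<70)&(Z>46)&(Z<53)&(J[...,0]<-50)&(J[...,1]>-60)&(J[...,1]<100)),('jaw',near&(S<70)&(Z>53.5)&(Z<60)&(J[...,1]>-60)&(J[...,1]<60)),('headtop',near&(S<90)&(Z>60)&(Z<120)&(J[...,1]<-60))):
        if m.sum()<15: print(n,nm,'few');continue
        p=J[m].astype(np.float32);r=cv2.minAreaRect(p)
        print(n,nm,len(p),'x',np.percentile(p[:,0],[1,99]).round(1),'y',np.percentile(p[:,1],[1,99]).round(1),'z',np.median(Z[m]).round(1),'rect',np.round(r[0],1),np.round(r[1],1),round(r[2],1))
E
python3 look.py a wrist top scene
```

```text
clock: 4.62
ee_pos: [596.8, -28.0, 99.2]
ee_rot: [0.378, -3.118, 0.0]
ft_force: [0.1, -0.8, -2.3]
width: 22.0
grip_force: 98.6
[596.8 -28.   99.2] [ 0.1 -0.8 -2.3]
wrist wedge 6895 x [-59.5 -25.5] y [-117.3  -48.7] z 57.6 rect [-41.4 -81.9] [37.5 73.2] 0.5
wrist fence few
wrist jaw 373 x [-28.5   4.1] y [-46.3 -35.5] z 55.4 rect [-12.7 -42.5] [35.9  9.6] 17.1
wrist headtop 1274 x [-61.2 -58.1] y [-252.8 -161.9] z 93.4 rect [ -58.9 -207.4] [ 5.3 93.8] 0.4
top wedge few
top fence few
top jaw few
top headtop few
scene wedge 225 x [-57.8 -17.5] y [-119.2   10. ] z 58.7 rect [-44.4 -55.2] [ 32.  136.7] 12.4
scene fence 107 x [-73.9 -58.6] y [-39.5  75.1] z 50.6 rect [-66.4  17.9] [116.7  15.9] 88.7
scene jaw 388 x [-67.8  79.1] y [-42.3  41.2] z 56.9 rect [3.9 1.3] [ 92.2 163.4] 81.0
scene headtop 878 x [-59.9 -16. ] y [-256.6 -163.4] z 113.5 rect [ -41.5 -171.8] [ 51.1 172. ] 0.1
```

View pics/awrist.png

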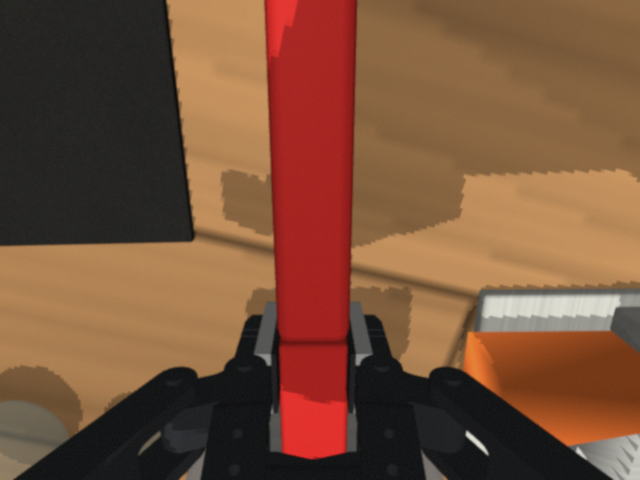

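The handle is held centred in the fingers. The wedge butt is at about (465,370) to the right, some 45 mm ahead of the striking face, and the head lines up with the wedge in x. I'll lower and close in.

```bash
python3 -m creep '{"gripper":[1,1,1,1,1,1],"translation":[[0,0,-2],[0,0,-2],[0,0,-1],[-0.36,1.46,0],[-0.36,1.46,0],[0,0,0]],"dr":[[0,0,0],[0,0,0],[0,0,0],[0,0,0],[0,0,0],[0,0,0]]}'
python3 look.py b wrist scene
```

```text
clock: 5.52
ee_pos: [589.8, 2.8, 50.2]
ee_rot: [-0.38, 3.117, 0.0]
ft_force: [-0.1, 0.6, -3.2]
width: 22.6
grip_force: 98.8
[589.8   2.8  50.2] [-0.1  0.6 -3.2]
wrist wedge 476 x [-60.2 -56. ] y [-70.9 -56.6] z 56.5 rect [-58.1 -64.3] [ 4.8 16.8] 0.4
wrist fence few
wrist jaw few
wrist headtop few
scene wedge 333 x [-73.4 -17.8] y [-179.7    9.3] z 58.7 rect [-43.  -92.9] [206.1  61.3] 80.9
scene fence 104 x [-74.3 -58.9] y [-37.4  74.6] z 50.9 rect [-66.4  17.5] [116.3  16. ] 89.3
scene jaw 394 x [-67.   78.8] y [-42.7  40.7] z 56.8 rect [ 2.3 -1.6] [ 93.4 165.3] 79.3
scene headtop 542 x [-89.8 -14.6] y [-226.3 -132.9] z 66.5 rect [ -52.3 -183.4] [ 76.3 109.5] 0.6
```

View pics/bscene.png

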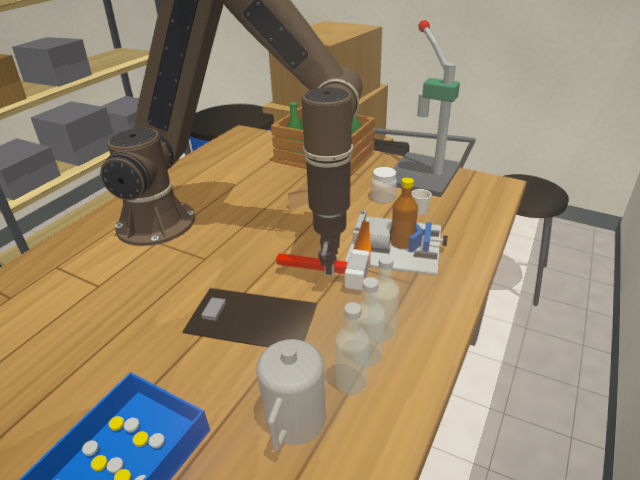

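The head stands about 14 mm behind the wedge butt, near (358,268), aligned with it and clear of the bottles. I'll start gentle tapping.

```bash
f(){ grep -E 'clock|ee_pos|ft_force' | tr '\n' ' '; echo; }
python3 -m creep '{"gripper":[1,1,1],"translation":[[-0.1,0.39,-0.1],[-0.1,0.39,0],[-0.05,0.19,0]],"dr":[[0,0,0],[0,0,0],[0,0,0]]}' | f
python3 -m creep '{"gripper":[1],"translation":[[-0.05,0.19,0]],"dr":[[0,0,0]]}' | f
python3 -m creep '{"gripper":[1],"translation":[[-0.05,0.19,0]],"dr":[[0,0,0]]}' | f
python3 -m creep '{"gripper":[1],"translation":[[-0.05,0.19,0]],"dr":[[0,0,0]]}' | f
python3 -m creep '{"gripper":[1],"translation":[[-0.05,0.19,0]],"dr":[[0,0,0]]}' | f
python3 -m creep '{"gripper":[1],"translation":[[-0.05,0.19,0]],"dr":[[0,0,0]]}' | f
python3 -m creep '{"gripper":[1],"translation":[[-0.05,0.19,0]],"dr":[[0,0,0]]}' | f
```

```text
clock: 6.0 ee_pos: [587.0, 11.0, 48.3] ft_force: [-0.0, -0.3, -4.0] 
clock: 6.12 ee_pos: [586.6, 12.9, 48.3] ft_force: [-0.2, 0.7, -3.2] 
clock: 6.25 ee_pos: [586.0, 14.6, 48.3] ft_force: [-0.9, -0.5, -3.6] 
clock: 6.38 ee_pos: [585.5, 16.5, 48.3] ft_force: [-0.2, -0.5, -4.0] 
clock: 6.5 ee_pos: [585.0, 18.5, 48.3] ft_force: [-0.4, -0.3, -2.8] 
clock: 6.62 ee_pos: [584.5, 20.4, 48.3] ft_force: [-0.5, -1.5, -3.4] 
clock: 6.75 ee_pos: [583.9, 22.2, 48.3] ft_force: [-0.4, -2.4, -3.1]
```

```bash
f(){ grep -E 'clock|ee_pos|ft_force' | tr '\n' ' '; echo; }
python3 -m creep '{"gripper":[1],"translation":[[-0.05,0.19,0]],"dr":[[0,0,0]]}' | f
python3 -m creep '{"gripper":[1],"translation":[[-0.05,0.19,0]],"dr":[[0,0,0]]}' | f
python3 -m creep '{"gripper":[1],"translation":[[-0.05,0.19,0]],"dr":[[0,0,0]]}' | f
python3 -m creep '{"gripper":[1,1,1],"translation":[[0.24,-0.97,0],[0.05,-0.19,0],[0,0,0]],"dr":[[0,0,0],[0,0,0],[0,0,0]]}' | f
python3 look.py c scene
```

```text
clock: 6.88 ee_pos: [583.4, 24.1, 48.3] ft_force: [-0.1, -2.2, -3.2] 
clock: 7.0 ee_pos: [582.8, 26.0, 48.2] ft_force: [-0.5, -3.9, -3.1] 
clock: 7.12 ee_pos: [582.3, 27.8, 48.3] ft_force: [0.1, -4.3, -3.3] 
clock: 7.5 ee_pos: [585.6, 16.1, 48.3] ft_force: [-0.5, 0.1, -3.7] 
scene wedge 328 x [-58.2 -16. ] y [-114.8   24.6] z 58.7 rect [-39.1 -74. ] [201.8  57. ] 84.5
scene fence 102 x [-73.9 -58.6] y [-36.7  73.4] z 50.9 rect [-67.5  15.8] [115.8  15.8] 88.0
scene jaw 391 x [-65.   83.4] y [-42.6  38.4] z 56.7 rect [ 8.3 -3. ] [ 86.9 154.9] 82.7
scene headtop 502 x [-89.2 -15.4] y [-209.8 -118.1] z 64.6 rect [ -52.7 -166.9] [ 75.4 102.3] 0.7
```

```bash
cat > g.sh <<'E'
# prints the report; fails when horizontal force exceeds the given limit, so a chain of && stops
g(){ awk -v L=$1 '/clock/{c=$2} /ee_pos/{e=$0} /ft_force/{f=$0;gsub(/[^0-9. -]/,"");x=$1;y=$2} END{print c,e,f; exit (x*x+y*y>L*L)}'; }
E
. ./g.sh
python3 -m creep '{"gripper":[1,1,1,1],"translation":[[-0.1,0.39,0],[-0.1,0.39,0],[-0.05,0.19,0],[-0.05,0.19,0]],"dr":[[0,0,0],[0,0,0],[0,0,0],[0,0,0]]}' | g 8 &&
python3 -m creep '{"gripper":[1],"translation":[[-0.05,0.19,0]],"dr":[[0,0,0]]}' | g 8 &&
python3 -m creep '{"gripper":[1],"translation":[[-0.05,0.19,0]],"dr":[[0,0,0]]}' | g 8 &&
python3 -m creep '{"gripper":[1],"translation":[[-0.05,0.19,0]],"dr":[[0,0,0]]}' | g 8 &&
python3 -m creep '{"gripper":[1],"translation":[[-0.05,0.19,0]],"dr":[[0,0,0]]}' | g 8 &&
python3 -m creep '{"gripper":[1],"translation":[[-0.05,0.19,0]],"dr":[[0,0,0]]}' | g 8 &&
python3 -m creep '{"gripper":[1],"translation":[[-0.05,0.19,0]],"dr":[[0,0,0]]}' | g 8 &&
python3 -m creep '{"gripper":[1],"translation":[[-0.05,0.19,0]],"dr":[[0,0,0]]}' | g 8
python3 -m creep '{"gripper":[1,1],"translation":[[0.24,-0.97,0],[0,0,0]],"dr":[[0,0,0],[0,0,0]]}' | g 8
```

```text
8.05 ee_pos: [582.4, 28.1, 48.3] ft_force: [1.2, -5.3, -2.0]
8.18 ee_pos: [582.0, 29.6, 48.4] ft_force: [1.1, -3.8, -3.3]
8.3 ee_pos: [581.5, 31.5, 48.3] ft_force: [1.5, -4.0, -4.0]
8.43 ee_pos: [581.0, 33.5, 48.3] ft_force: [1.4, -3.6, -3.5]
8.55 ee_pos: [580.5, 35.4, 48.3] ft_force: [2.0, -8.9, -3.2]
8.8 ee_pos: [582.9, 25.6, 48.2] ft_force: [-0.6, -0.0, -3.8]
```

```bash
. ./g.sh
python3 -m creep '{"gripper":[1,1,1],"translation":[[-0.1,0.39,0],[-0.07,0.29,0],[-0.025,0.1,0]],"dr":[[0,0,0],[0,0,0],[0,0,0]]}' | g 8 &&
python3 -m creep '{"gripper":[1],"translation":[[-0.025,0.1,0]],"dr":[[0,0,0]]}' | g 13 &&
python3 -m creep '{"gripper":[1],"translation":[[-0.025,0.1,0]],"dr":[[0,0,0]]}' | g 13 &&
python3 -m creep '{"gripper":[1],"translation":[[-0.025,0.1,0]],"dr":[[0,0,0]]}' | g 13 &&
python3 -m creep '{"gripper":[1],"translation":[[-0.025,0.1,0]],"dr":[[0,0,0]]}' | g 13 &&
python3 -m creep '{"gripper":[1],"translation":[[-0.025,0.1,0]],"dr":[[0,0,0]]}' | g 13 &&
python3 -m creep '{"gripper":[1],"translation":[[-0.025,0.1,0]],"dr":[[0,0,0]]}' | g 13
```

```text
9.18 ee_pos: [580.9, 34.1, 48.3] ft_force: [0.2, -0.2, -3.8]
9.3 ee_pos: [580.6, 34.9, 48.3] ft_force: [-0.2, -0.7, -2.9]
9.43 ee_pos: [580.4, 35.3, 48.3] ft_force: [1.3, -5.8, -3.4]
9.55 ee_pos: [580.2, 35.6, 48.4] ft_force: [2.5, -11.2, -3.1]
9.68 ee_pos: [580.0, 36.0, 48.4] ft_force: [4.1, -13.7, -3.6]
```

```bash
. ./g.sh
python3 -m creep '{"gripper":[1],"translation":[[-0.012,0.05,0]],"dr":[[0,0,0]]}' | g 17 &&
python3 -m creep '{"gripper":[1],"translation":[[-0.012,0.05,0]],"dr":[[0,0,0]]}' | g 17 &&
python3 -m creep '{"gripper":[1],"translation":[[-0.012,0.05,0]],"dr":[[0,0,0]]}' | g 17
python3 -m creep '{"gripper":[1],"translation":[[0,0,0]],"dr":[[0,0,0]]}' | g 17
python3 -m creep '{"gripper":[1,1],"translation":[[0.24,-0.97,0],[0,0,0]],"dr":[[0,0,0],[0,0,0]]}' | g 8
```

```text
9.8 ee_pos: [579.9, 36.1, 48.4] ft_force: [4.8, -14.1, -3.3]
9.93 ee_pos: [579.8, 36.3, 48.4] ft_force: [5.4, -15.2, -4.2]
10.05 ee_pos: [579.7, 36.4, 48.4] ft_force: [5.9, -18.5, -2.3]
10.18 ee_pos: [579.7, 36.4, 48.4] ft_force: [4.9, -16.5, -2.8]
10.42 ee_pos: [582.0, 29.0, 48.2] ft_force: [-0.6, -0.8, -3.3]
```

```bash
. ./g.sh
python3 -m creep '{"gripper":[1,1,1,1],"translation":[[-0.1,0.39,0],[-0.06,0.25,0],[-0.025,0.1,0],[-0.025,0.1,0]],"dr":[[0,0,0],[0,0,0],[0,0,0],[0,0,0]]}' | g 14 &&
python3 -m creep '{"gripper":[1],"translation":[[-0.025,0.1,0]],"dr":[[0,0,0]]}' | g 17 &&
python3 -m creep '{"gripper":[1],"translation":[[-0.012,0.05,0]],"dr":[[0,0,0]]}' | g 19 &&
python3 -m creep '{"gripper":[1],"translation":[[-0.012,0.05,0]],"dr":[[0,0,0]]}' | g 19 &&
python3 -m creep '{"gripper":[1],"translation":[[-0.012,0.05,0]],"dr":[[0,0,0]]}' | g 19 &&
python3 -m creep '{"gripper":[1],"translation":[[-0.012,0.05,0]],"dr":[[0,0,0]]}' | g 19
python3 -m creep '{"gripper":[1],"translation":[[0,0,0]],"dr":[[0,0,0]]}' | g 17
python3 -m creep '{"gripper":[1,1],"translation":[[0.24,-0.97,0],[0,0,0]],"dr":[[0,0,0],[0,0,0]]}' | g 8
```

```text
10.92 ee_pos: [579.9, 36.4, 48.4] ft_force: [6.2, -17.1, -4.4]
11.05 ee_pos: [579.9, 36.3, 48.4] ft_force: [4.9, -13.3, -4.6]
11.3 ee_pos: [582.3, 28.1, 48.2] ft_force: [-0.4, -0.8, -3.5]
```

```bash
. ./g.sh
python3 -m creep '{"gripper":[1,1,1,1],"translation":[[-0.1,0.39,0],[-0.06,0.25,0],[-0.025,0.1,0],[-0.025,0.1,0]],"dr":[[0,0,0],[0,0,0],[0,0,0],[0,0,0]]}' | g 18 &&
python3 -m creep '{"gripper":[1],"translation":[[-0.02,0.08,0]],"dr":[[0,0,0]]}' | g 18 &&
python3 -m creep '{"gripper":[1],"translation":[[-0.012,0.05,0]],"dr":[[0,0,0]]}' | g 19 &&
python3 -m creep '{"gripper":[1],"translation":[[-0.012,0.05,0]],"dr":[[0,0,0]]}' | g 19 &&
python3 -m creep '{"gripper":[1],"translation":[[-0.012,0.05,0]],"dr":[[0,0,0]]}' | g 19 &&
python3 -m creep '{"gripper":[1],"translation":[[-0.012,0.05,0]],"dr":[[0,0,0]]}' | g 19 &&
python3 -m creep '{"gripper":[1],"translation":[[-0.012,0.05,0]],"dr":[[0,0,0]]}' | g 19
python3 -m creep '{"gripper":[1],"translation":[[0,0,0]],"dr":[[0,0,0]]}' | g 17
python3 -m creep '{"gripper":[1,1],"translation":[[0.24,-0.97,0],[0,0,0]],"dr":[[0,0,0],[0,0,0]]}' | g 8
python3 look.py d scene
```

```text
11.8 ee_pos: [580.2, 36.1, 48.4] ft_force: [2.5, -9.2, -3.3]
11.92 ee_pos: [580.0, 36.2, 48.4] ft_force: [3.7, -12.0, -3.0]
12.05 ee_pos: [580.0, 36.2, 48.4] ft_force: [4.5, -14.5, -4.4]
12.18 ee_pos: [579.8, 36.3, 48.4] ft_force: [5.4, -16.1, -3.8]
12.3 ee_pos: [579.7, 36.4, 48.4] ft_force: [5.5, -18.3, -4.3]
12.42 ee_pos: [579.7, 36.4, 48.4] ft_force: [5.9, -16.1, -3.3]
12.68 ee_pos: [582.0, 28.8, 48.2] ft_force: [-0.3, -1.0, -3.9]
scene wedge 303 x [-58.2 -18.5] y [-93.1  30.7] z 58.8 rect [-41.3 -65.5] [199.5  55.9] 82.5
scene fence 100 x [-74.2 -59.3] y [-37.4  76.9] z 50.7 rect [-67.1  19.8] [115.3  15.8] 88.7
scene jaw 386 x [-66.1  86.2] y [-42.7  39.9] z 56.7 rect [ 3.2 -0.1] [ 91.9 164.9] 78.6
scene headtop 491 x [-89.2 -15.5] y [-197.2 -105.4] z 64.6 rect [ -52.5 -151.6] [112.6  74.7] 90.0
```

```bash
. ./g.sh
python3 -m creep '{"gripper":[1,1,1,1,1],"translation":[[-0.1,0.39,0],[-0.06,0.25,0],[-0.025,0.1,0],[-0.025,0.1,0],[-0.03,0.12,0]],"dr":[[0,0,0],[0,0,0],[0,0,0],[0,0,0],[0,0,0]]}' | g 19 &&
python3 -m creep '{"gripper":[1],"translation":[[-0.014,0.06,0]],"dr":[[0,0,0]]}' | g 19.5 &&
python3 -m creep '{"gripper":[1],"translation":[[-0.012,0.05,0]],"dr":[[0,0,0]]}' | g 19.5 &&
python3 -m creep '{"gripper":[1],"translation":[[-0.012,0.05,0]],"dr":[[0,0,0]]}' | g 19.5 &&
python3 -m creep '{"gripper":[1],"translation":[[-0.012,0.05,0]],"dr":[[0,0,0]]}' | g 19.5 &&
python3 -m creep '{"gripper":[1],"translation":[[-0.012,0.05,0]],"dr":[[0,0,0]]}' | g 19.5
python3 -m creep '{"gripper":[1],"translation":[[0,0,0]],"dr":[[0,0,0]]}' | g 17
python3 -m creep '{"gripper":[1,1,1],"translation":[[0.24,-0.97,0],[0.5,-2,0],[0,0,0]],"dr":[[0,0,0],[0,0,0],[0,0,0]]}' | g 8
python3 look.py e scene
```

```text
13.35 ee_pos: [579.7, 36.6, 48.4] ft_force: [6.8, -21.3, -3.5]
13.48 ee_pos: [579.7, 36.5, 48.4] ft_force: [5.6, -17.0, -3.8]
13.85 ee_pos: [587.2, 7.8, 48.2] ft_force: [0.1, 0.2, -2.8]
scene wedge 331 x [-58.  -18.9] y [-96.3  29.4] z 58.9 rect [-47.2 -32.8] [ 40.2 137.2] 9.1
scene fence 92 x [-74.1 -59.8] y [-37.2  75.9] z 50.5 rect [-67.9  18.4] [118.9  14.2] 87.7
scene jaw 394 x [-67.1  83.6] y [-42.8  39.3] z 56.7 rect [ 4.9 -3.1] [ 91.6 158.9] 78.9
scene headtop 502 x [-89.1 -16. ] y [-218.1 -126.6] z 64.5 rect [ -52.7 -171.8] [74.2 96.6] 0.6
```

View pics/escene.png

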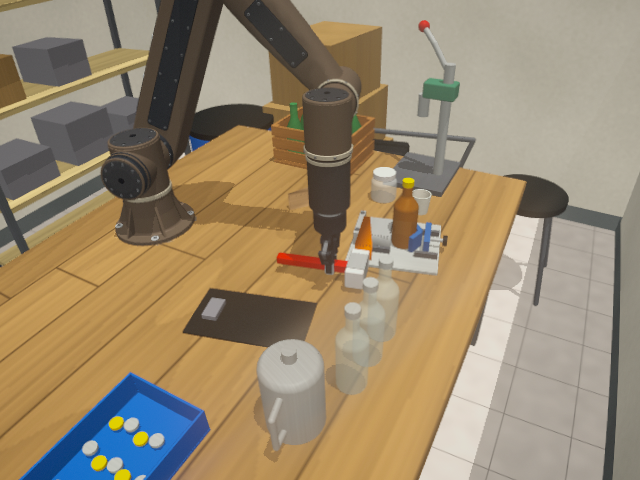

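The wedge has gone further in and no longer advances at about 22 N, and the bottle at (405,225) stands upright. Now the mallet goes back.

```bash
. ./g.sh
python3 -m creep '{"gripper":[1,1,1,1,1,1,1,1,1,1],"translation":[[0,0,2],[0,0,3],[-1.2,-3,0],[-2,-4,0],[-2,-4.5,0],[-1.2,-4.5,0],[-0.26,-3,0],[0,-1.18,0],[0,0,0],[0,0,0]],"dr":[[0,0,0.8],[0,0,0],[0,0,0],[0,0,0],[0,0,0],[0,0,0],[0,0,0],[0,0,0],[0,0,0],[0,0,0]]}' |g 9
python3 - <<'E'
from h import *
s=ctrl.observe();print(s['ee_rot'],s['ee_pos'])
E
```

```text
15.15 ee_pos: [520.6, -192.0, 98.2] ft_force: [-0.5, 0.2, -3.1]
[ 4.00170714e-01 -3.11597907e+00 -2.34613497e-04] [ 520.59875795 -192.03119466   98.22473032]
```

```bash
. ./g.sh
python3 -m creep '{"gripper":[1,1,1,1],"translation":[[0,-0.2,-2],[0,0,-2],[0,0,-1.2],[0,0,0]],"dr":[[0,0,0],[0,0,0],[0,0,0],[0,0,0]]}' |g 9
python3 -m creep '{"gripper":[1,1],"translation":[[0,0,-0.2],[0,0,-0.1]],"dr":[[0,0,0],[0,0,0]]}' |g 9
python3 -m creep '{"gripper":[1,1],"translation":[[0,0,-0.1],[0,0,-0.1]],"dr":[[0,0,0],[0,0,0]]}' |g 9
python3 -m creep '{"gripper":[1,1],"translation":[[0,0,-0.1],[0,0,0]],"dr":[[0,0,0],[0,0,0]]}' |g 9
```

```text
15.65 ee_pos: [520.0, -194.1, 45.6] ft_force: [1.1, -0.3, -3.1]
15.9 ee_pos: [520.8, -194.7, 43.9] ft_force: [0.4, -0.1, -3.7]
16.15 ee_pos: [520.5, -194.8, 41.5] ft_force: [-0.1, 0.3, -4.2]
16.4 ee_pos: [520.4, -194.8, 40.3] ft_force: [-0.2, -0.3, -2.1]
```

```bash
. ./g.sh
python3 -m creep '{"gripper":[1,0.6,0.4,0,0,0,0],"translation":[[0,0,-0.04],[0,0,0],[0,0,0],[0,0,0],[0,0,0],[0,0,0],[0,0,0]],"dr":[[0,0,0],[0,0,0],[0,0,0],[0,0,0],[0,0,0],[0,0,0],[0,0,0]]}'
python3 -m creep '{"gripper":[0,0,0,0,0,0],"translation":[[0,0,2],[0,0,4],[0,0,5],[0,0,5],[0,0,1.6],[0,0,0]],"dr":[[0,0,0],[0,0,0],[0,0,0],[0,0,0],[0,0,0],[0,0,0]]}'
sed -i 's/w1.png/w2.png/' mal.py; python3 mal.py; python3 look.py f scene
```

```text
clock: 17.27
ee_pos: [520.4, -194.7, 39.9]
ee_rot: [0.399, -3.116, 0.0]
ft_force: [0.4, -0.6, -0.2]
width: 85.2
grip_force: 0.0
clock: 18.02
ee_pos: [520.8, -194.7, 216.9]
ee_rot: [-0.399, 3.114, -0.0]
ft_force: [0.4, 0.1, -0.3]
width: 85.3
grip_force: 0.0
[ 520.8 -194.7  216.9]
handle 8583 [ 474.5 -207.8] [178.3  24.1] [[385.20001220703125, -219.3000030517578], [391.3999938964844, -242.5], [563.7000122070312, -196.39999389648438], [557.5, -173.1999969482422]] [ 9.6640706e-01  2.5701627e-01  4.6699573e+02 -2.0968674e+02] 41.52999540999889
head 8343 [ 679.2 -241.1] [175.5 298.4] [[532.5999755859375, -149.10000610351562], [670.0, -414.0], [825.7999877929688, -333.1000061035156], [688.4000244140625, -68.30000305175781]] [ 5.3239876e-01 -8.4649366e-01  6.0608386e+02 -2.1092575e+02] 55.366106205507435
scene wedge 334 x [-57.7 -19.2] y [-96.6  32.8] z 58.7 rect [-47.7 -31. ] [ 40.3 136.2] 9.2
scene fence 95 x [-74.5 -60.2] y [-37.3  75.8] z 50.6 rect [-67.5  18.5] [115.3  15. ] 88.4
scene jaw 383 x [-66.3  85.7] y [-43.2  41.4] z 56.7 rect [ 2.1 -1.4] [ 91.3 166.5] 78.2
scene headtop few
```

View pics/w2.png

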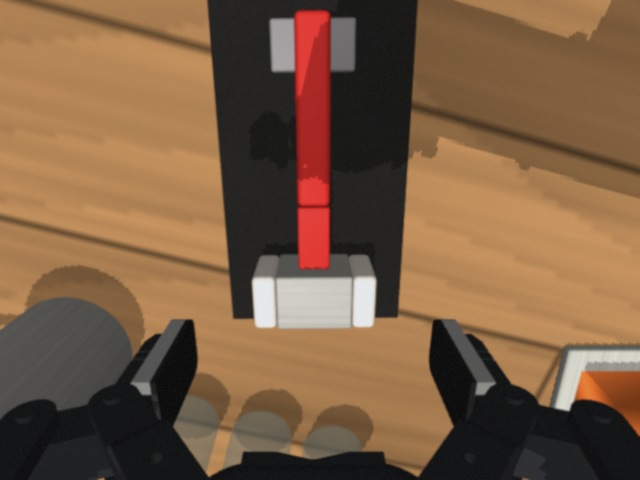

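View pics/fscene.png

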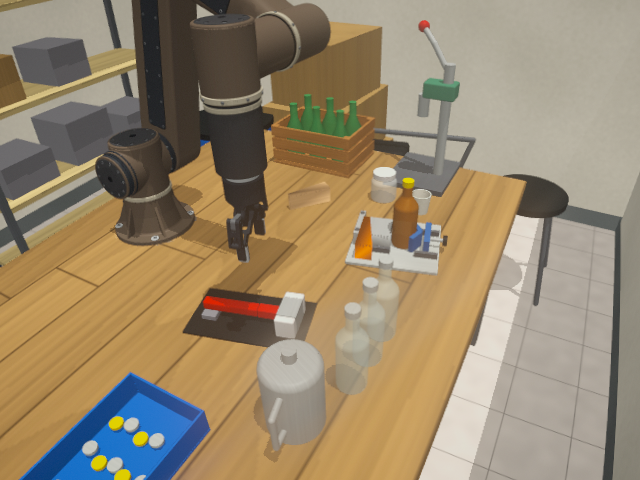

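The mallet lies flat on its mat as before, with its head at (313,290) in the wrist view, and is within about 2 mm of its old place. The scene view shows the wedge driven in, the bottle upright and nothing else moved.

```bash
python3 -c "from workcell import ctrl;print(ctrl.finish_job())"
```

```text
the job is handed in; nothing more can be done
None
```

The job is handed in: the wedge stopped advancing under repeated mallet taps of 17–22 N (highest reading about 22 N), the bottle stands upright, and the mallet lies back on its mat within about 2 mm of where it was, at about 18 s; the jaw's holding force itself could not be measured.

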